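# Poise the rubber stamp over the carton's blank field

## Task

Pick up the wooden rubber stamp by its knob, carry it over the row of bottles in the caddy, and hold it upright about a centimetre above the large empty oblong printed on the flat white carton: centred on it, long side along long side, and never touching the carton, so that the pharmacist can check it before it is pressed. Leave the carton, the bottles and the other things where they are, and finish still holding the stamp there, motionless.

Things in the scene. Friction and masses are not known exactly. Their poses are not given: they have to be found in the camera images.
- stamp: wooden rubber stamp standing on its foot, 50 mm tall, 50 g: oblong foot 21 mm (its x) by 42 mm (its y), 12 mm thick, under a round turned handle with a knob 21 mm across, gripped at 38 mm above the underside. Origin: centre of the underside; z up through the handle. Stands to the right of the caddy, changing places with jar and cup from start to start
- carton: flat loose white paper carton, 130 mm (its x) by 90 mm (its y) by 36 mm high, about 0.3 kg, to the left of the caddy, on the table. Origin: centre of the underside; z up
- carton_field (a point): centre of the large empty oblong outlined in dark lines on the carton's top face, 36 mm along the carton's x by 57 mm along its y, at carton x = +28 mm, y = 0, z = 36 mm (on the top face). Axes as the carton's. The 12 mm square outline and ruled lines at the carton's other end are not the target
- caddy: fixed grey open-topped caddy with three cells in a row holding a brown bottle, a vial and another brown bottle, 180 mm (its x, the row) by 66 mm (its y) by 36 mm high, standing between the stamp and the carton. Origin: centre of the underside; its y points to the carton's side. The tallest cap in it ends 99 mm above its underside
- bottle_a: brown bottle with black cap, 48 mm across, 94 mm tall, loose in the caddy's nearest cell; origin: centre of the underside
- vial_a: white capped vial, 52 mm across, 88 mm tall, loose in the middle cell; origin: centre of the underside
- bottle_b: brown bottle like the first, in the farthest cell; origin: centre of the underside
- jar: small white-lidded ointment jar, 45 mm across, 34 mm tall, loose, to the right of the caddy; origin: centre of the underside
- cup: plain white cup, 52 mm across, 49 mm tall, loose, to the right of the caddy; origin: centre of the underside
Things that resemble listed ones, but are neither listed nor needed, are in the scene too. Leave any orange or red look-alike of the bottle_b alone.

How it is judged:
By the outcome, as a careful person would: the job done as asked, in the order asked, and still so for the second after the job is handed in, while the arm keeps its last pose, push and grip.
It also fails if it takes over 42 s, if anything falls off the work surface, if the arm or the gripper's body presses on something with over 40 N, if the wrist force passes 120 N, or if a joint passes its speed limit or range.

## Robot

A 7-joint arm with a two-finger parallel gripper is mounted at the origin on the work surface; the furniture and walls round the work are solid. World frame = base frame: x ahead of the robot, y to its left, z up, the work surface at z = 0. Lengths are in m, angles in rad, forces in N, time in s.
With the tool pointing down it reaches from about 0.35 to 0.9 m from the base axis. Payload 8.1 kg.
Tool frame: the origin (TCP) lies where the fingers leave the gripper's body, on its centre line; the fingertips stand 66 mm ahead of it and the grasp point (between the pads) lies 47 mm ahead of it (ctrl.tip_extent is the distance from the TCP to the fingertips, in m); z points along the fingers, y is the line along which they close (so a half turn about z gives the same grasp; the last joint's range is limited). The gripper opens to 92 mm and grips with 3 to 60 N. Pads are 19 mm wide; open, the fingers measure 130 mm over their backs; the gripper's body (75 mm by 190 mm) begins 47 mm behind the grasp point.
Start: joints at [-1.297, 0.434, 0.025, 1.573, -0.012, 1.134, -0.075], TCP at [0.23, 0.581, 0.292] pointing down, gripper open.
Joint ranges: [-2.62, 2.62], [-0.44, 2.09], [-1.27, 1.32], [0.08, 2.57], [-1.32, 4.46], [0.12, 2], [-2.74, 2.74]. Speed limits (rad/s): [2.22, 2.22, 3.01, 3.01, 3.14, 3.14, 3.14].

## Interface

Orientations are given as a unit quaternion [x, y, z, w].
In Python, from rig import ctrl gives the robot as it stands.
- The arm moves only by the tool jog_arm, never from a script. Its argument "targets" is a list of rows, each an object with "hand": the opening, from -1 (shut) to 1 (fully open), so that 0 is half open; "xyz": the shift along the world's x, y, z in cm, a list of three; "roll": the turn about the world's z in rad. In form: [{"hand": hand, "xyz": [tx, ty, tz], "roll": roll}, ...]. A call has exactly 5 rows; each row is the pose to reach, as a shift and turn from the pose commanded when the call began; what a row does not reach only later rows make up. A row lasts 1/12 s, in which the tool goes at most 41.7 mm and 7.16 degrees, less where a joint would pass 70% of its speed; a pose out of reach is approached as far as the arm can. A call with a gripper value outside its range is refused whole. The fingers move at their own pace and stop on an object; the grip force is fixed at half the most. Time passes only in rows, so rows that repeat a pose let the fingers close, or fill a call up. It gives the time, the measured TCP pose, the force, the opening and the grip force at its end, in the units of the state.
- ctrl.get_obs(): the state, without advancing time (a new reading comes with each control period).
- ctrl.read_camera(name): name is "scene" or "top"; returns (picture, depth): 420x560x3 uint8, blue, green, red; 420x560 float32, m along the optical axis (not along the pixel's ray), 0 where there is no reading.
- ctrl.get_calibration(name): a dict with "fx", "fy", "cx", "cy" (pixels), "rvec" (rotation vector, rad) and "tvec" (3), from world to camera coordinates, as OpenCV has them. Camera axes: x right, y down, z forward; pixel columns grow to the right and rows downward; lengths in m; the calibration is good to about 2 mm. A picture is of the moment at which its call begins. get_calibration takes no time and is no camera call.
- ctrl.job_done(): hands the job in; it is judged then, once.
The state is a dict: "clock": time; "q": joint angles; "qd": joint speeds; "effort": joint torques, N m; "tcp_pos": TCP position; "tool_rot": TCP orientation; "ft_force": force on the tool from outside, world axes, zero at the start; "torque": the same for the moment, N m; "grip_width": finger opening in m; "gripper_force": force on a finger pad.
Only numpy, scipy, OpenCV 4.12 (cv2) and the standard library are available. Lean on these libraries where they do the work, as an engineer would, in place of code of your own. Each camera call takes 0.05 s, during which the arm holds its last target. There are 200 camera calls.

## Working session

There is one attempt and no reset: what is moved stays moved. The work goes in short steps, Python scripts to look and compute and a tool call to move; the robot and the scene stay as the last step left them, time stands still between calls to the robot, and variables do not carry over. Pictures are saved under pics/ and viewed, at most 10 in all, crops included, and the job is handed in when it is done.

Besides the shell and the picture viewer there is one more tool, called after "Emit:" by a JSON object that holds its "op" and its "data". jog_arm: Moves the arm, as the interface text tells. Its arguments: {"type":"object","properties":{"targets":{"type":"array","items":{"type":"object","properties":{"hand":{"type":"number"},"xyz":{"type":"array","items":{"type":"number"}},"roll":{"type":"number"}}}}},"required":["targets"]}

```bash
mkdir -p pics; cat > h.py <<'E'
import numpy as np, cv2
from rig import ctrl
def cam(n):
    k=ctrl.get_calibration(n); K=np.array([[k['fx'],0,k['cx']],[0,k['fy'],k['cy']],[0,0,1]])
    R=cv2.Rodrigues(np.array(k['rvec'],float))[0]; return K,R,np.array(k['tvec'],float).reshape(3)
def atz(n,u,v,z):
    K,R,t=cam(n); d=R.T@np.linalg.inv(K)@np.array([u,v,1.]); c=-R.T@t
    return c+d*(z-c[2])/d[2]
def cloud(n,dep):
    K,R,t=cam(n); v,u=np.indices(dep.shape); p=np.stack([(u-K[0,2])/K[0,0]*dep,(v-K[1,2])/K[1,1]*dep,dep],-1)
    return (p-t)@R
E
python3 - <<'E'
from h import *
for n in("scene","top"):
    p,d=ctrl.read_camera(n); cv2.imwrite(f"pics/{n}0.png",p); np.savez(f"{n}0.npz",p=p,d=d)
    K,R,t=cam(n); print(n,-R.T@t,K[0,0],R[2])
o=ctrl.get_obs(); print(o)
E
```

```text
scene [-0.32761804 -0.69129025  0.72644854] 521.3917798345017 [ 0.62338304  0.57869903 -0.52583364]
top [0.37338096 0.05184516 1.15350331] 449.54403401293524 [ 0.08993285  0.01417939 -0.99584689]
{'clock': 0.1, 'q': array([-1.29660945,  0.43514953,  0.02497041,  1.57397982, -0.01160566,
        1.13401285, -0.07510604]), 'qd': array([ 8.19582169e-05, -1.12843611e-03, -2.03127420e-04, -1.75834447e-03,
       -1.67918925e-03, -1.83492836e-03,  3.48663254e-04]), 'effort': array([ 3.55574324e-03, -6.69125819e+01,  9.88182910e-01, -3.15146291e+01,
       -6.05267356e-02,  3.73660948e-02,  4.45092223e-05]), 'tcp_pos': array([0.22986479, 0.58080846, 0.29153587]), 'tool_rot': array([ 1.87317637e-01,  9.82299145e-01, -6.98618536e-04, -7.13911540e-05]), 'ft_force': array([-0.48424101, -0.64012701,  0.77387855]), 'torque': array([-0.01347388, -0.01594016,  0.0562573 ]), 'gripper_force': 0.0, 'grip_width': 0.09196731819053404}
```

View pics/scene0.png

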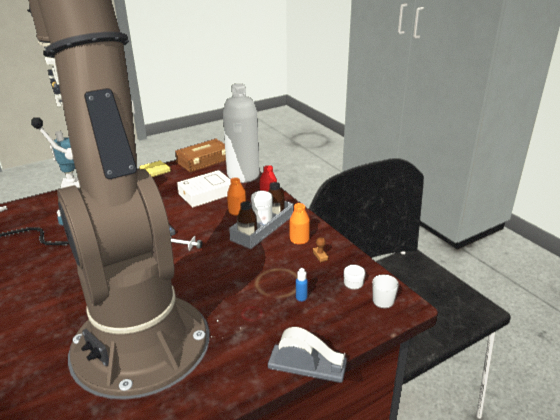

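View pics/top0.png

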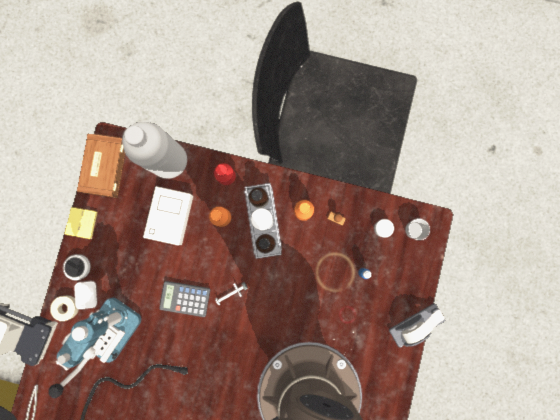

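The top view shows the carton at (168,216), the caddy at (263,220), and the stamp at (337,218). An orange look-alike bottle stands close to the stamp at (304,210). The jar is at (384,228) and the cup at (418,229). The only brown wooden thing with a knob is at (337,218), or (320,250) in the scene view. I'll confirm it in a crop.

```bash
python3 - <<'E'
from h import *
T=np.load("top0.npz");S=np.load("scene0.npz")
a=cv2.resize(T['p'][195:240,285:360],None,fx=5,fy=5,interpolation=2)   # 375x225
b=cv2.resize(S['p'][225:275,285:345],None,fx=5,fy=5,interpolation=2)   # 300x250
c=cv2.resize(T['p'][180:250,135:205],None,fx=5,fy=5,interpolation=2)   # 350x350
im=np.zeros((600,750,3),np.uint8); im[:225,:375]=a; im[:250,400:700]=b; im[250:600,:350]=c
cv2.imwrite("pics/crop.png",im)
P=cloud("top",T['d'])
def st(name,u0,u1,v0,v1,zl,zh):
    q=P[v0:v1,u0:u1].reshape(-1,3); q=q[(q[:,2]>zl)&(q[:,2]<zh)]
    r=cv2.minAreaRect(q[:,:2].astype(np.float32)*1000); print(name,len(q),q.mean(0).round(4),q[:,2].max().round(3),r)
st("stamp all",322,352,205,232,.006,.07);st("knob",322,352,205,232,.03,.07)
st("carton",138,200,180,250,.025,.045); st("orange",290,318,195,225,.03,.2)
st("caddy",240,285,180,262,.02,.045);st("caps",240,285,180,262,.06,.12);st("red",212,240,160,187,.03,.2);st("or2",205,234,203,230,.03,.2);st("grey",120,190,120,182,.05,.5)
E
```

```text
stamp all 146 [ 0.4366 -0.0748  0.0253] 0.053 ((436.4788818359375, -74.16524505615234), (42.82744216918945, 41.645442962646484), 37.792415618896484)
knob 56 [ 0.4366 -0.0755  0.0474] 0.053 ((436.755615234375, -75.3107681274414), (17.33987045288086, 17.461833953857422), 89.99219512939453)
carton 1905 [0.4474 0.348  0.0361] 0.042 ((447.9058837890625, 348.778564453125), (91.0462417602539, 130.9377899169922), 77.48126983642578)
orange 302 [0.4552 0.0085 0.0752] 0.099 ((456.8699035644531, 7.509675979614258), (43.92346954345703, 46.5050048828125), 89.29109954833984)
caddy 575 [0.434  0.1092 0.034 ] 0.044 ((433.2017517089844, 109.5521011352539), (180.7743377685547, 68.91629791259766), 8.169483184814453)
caps 937 [0.4317 0.1101 0.085 ] 0.103 ((433.78692626953125, 109.9329833984375), (160.0714874267578, 50.091270446777344), 7.177289009094238)
red 318 [0.5464 0.2013 0.0731] 0.099 ((550.8980102539062, 204.46446228027344), (45.7230339050293, 45.58397674560547), 44.3249397277832)
or2 321 [0.4419 0.2129 0.0735] 0.098 ((442.55108642578125, 217.10997009277344), (46.89297103881836, 45.71111297607422), 89.74917602539062)
grey 2364 [0.5808 0.3363 0.203 ] 0.28 ((591.8557739257812, 349.90478515625), (92.66046905517578, 90.60966491699219), 5.309220314025879)
```

View pics/crop.png

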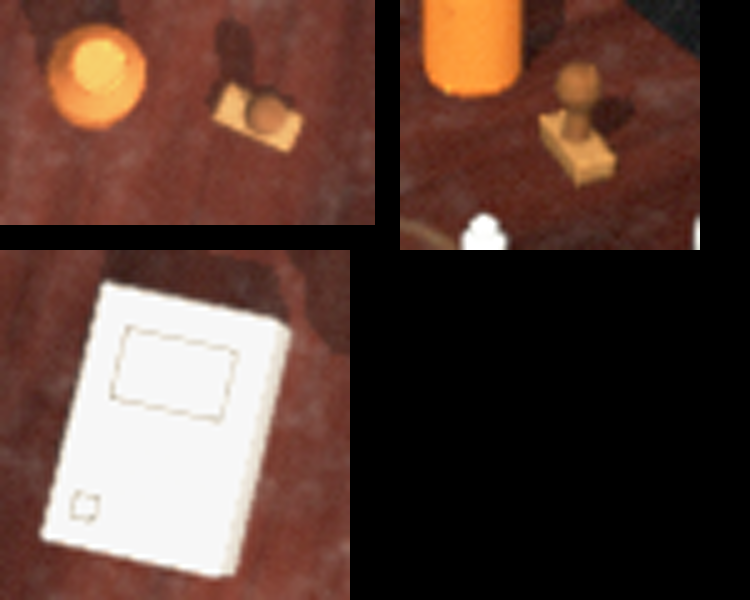

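The crop confirms it: a wooden oblong foot with a round knob, lying next to the orange bottle. The large oblong is at the carton's far (+x) end. Next I'll turn the corner pixels into poses.

```bash
python3 - <<'E'
from h import *
def rect(c,off,z):
    q=np.array([atz("top",x/5-.4+off[0],y/5-.4+off[1],z)[:2] for x,y in c])
    l=(q[1]-q[0]+q[2]-q[3])/2; s=(q[3]-q[0]+q[2]-q[1])/2
    print(q.mean(0).round(4),"long",np.linalg.norm(l).round(4),np.degrees(np.arctan2(l[1],l[0])).round(1),"short",np.linalg.norm(s).round(4),np.degrees(np.arctan2(s[1],s[0])).round(1))
rect([(230,85),(303,122),(291,152),(213,117)],(285,195),.012)
rect([(127,75),(238,100),(222,171),(111,149)],(135,180),.036)
rect([(105,32),(290,77),(232,327),(41,289)],(135,180),.036)
print(atz("top",269/5-.4+285,114/5-.4+195,.042))
T=np.load("top0.npz");S=np.load("scene0.npz")
# scene-camera knob, carton check
P=cloud("scene",S['d'])
q=P[225:275,308:335].reshape(-1,3)
k=q[(q[:,2]>.03)&(q[:,2]<.06)]; print("knob sc",len(k),k.mean(0),k.min(0),k.max(0))
f=q[(q[:,2]>.009)&(q[:,2]<.016)];print("foot sc",cv2.minAreaRect(f[:,:2].astype(np.float32)*1000))
q=P[165:210,172:240].reshape(-1,3);q=q[(q[:,2]>.028)&(q[:,2]<.044)];print("carton sc",q.mean(0),cv2.minAreaRect(q[:,:2].astype(np.float32)*1000))
from scipy.spatial.transform import Rotation as Ro
print(Ro.from_quat(ctrl.get_obs()['tool_rot']).as_matrix().round(3))
E
```

```text
[ 0.4364 -0.0763] long 0.0422 -116.4 short 0.0174 153.8
[0.4756 0.343 ] long 0.0573 -102.6 short 0.0372 168.1
[0.447  0.3464] long 0.0971 -103.1 short 0.1299 167.0
[ 0.43717148 -0.07785252  0.042     ]
knob sc 80 [ 0.43434268 -0.0730631   0.04346507] [ 0.42515952 -0.08475206  0.03207184] [ 0.46607262 -0.01110423  0.05242741]
foot sc ((446.32574462890625, -52.88323974609375), (91.5158462524414, 21.35811424255371), 63.801265716552734)
carton sc [0.44630047 0.3370983  0.03595869] ((460.30291748046875, 297.63275146484375), (206.326416015625, 182.09190368652344), 83.59950256347656)
[[-0.93   0.368 -0.   ]
 [ 0.368  0.93  -0.001]
 [-0.    -0.001 -1.   ]]
```

```bash
python3 - <<'E'
from h import *
from scipy.optimize import least_squares
T=np.load("top0.npz");S=np.load("scene0.npz")
def circ(q,m):
    f=lambda p:np.hypot(q[:,0]-p[0],q[:,1]-p[1])-p[2]
    r=least_squares(f,[*q.mean(0)[:2],.03],loss='soft_l1',f_scale=.003); print(m,len(q),r.x.round(4),q.min(0).round(3),q.max(0).round(3))
Pt=cloud("top",T['d']);Ps=cloud("scene",S['d'])
Q=np.vstack([Pt[100:200,100:200].reshape(-1,3),Ps[75:190,215:270].reshape(-1,3)])
Q=Q[(abs(Q[:,0]-.59)<.07)&(abs(Q[:,1]-.35)<.07)]
for a,b in((.06,.1),(.1,.14),(.14,.18),(.18,.22),(.22,.25)):
    circ(Q[(Q[:,2]>a)&(Q[:,2]<b)],f"grey {a}")
Q=np.vstack([Pt[195:225,290:318].reshape(-1,3),Ps[200:245,285:312].reshape(-1,3)])
Q=Q[(abs(Q[:,0]-.457)<.035)&(abs(Q[:,1]-.0075)<.035)]
for a,b in((.02,.06),(.06,.075),(.075,.085),(.085,.093),(.094,.105)): circ(Q[(Q[:,2]>a)&(Q[:,2]<b)],f"or {a}")
E
```

```text
grey 0.06 599 [0.5932 0.3563 0.0486] [0.541 0.302 0.06 ] [0.627 0.389 0.1  ]
grey 0.1 638 [0.5934 0.3561 0.0486] [0.541 0.304 0.1  ] [0.63  0.387 0.14 ]
grey 0.14 695 [0.5928 0.3552 0.048 ] [0.541 0.302 0.14 ] [0.63  0.388 0.18 ]
grey 0.18 950 [0.5929 0.3545 0.0458] [0.539 0.305 0.18 ] [0.639 0.394 0.22 ]
grey 0.22 1258 [0.5936 0.3544 0.0336] [0.547 0.311 0.22 ] [0.635 0.394 0.25 ]
or 0.02 337 [0.4561 0.0088 0.0228] [ 0.429 -0.016  0.02 ] [0.48  0.031 0.06 ]
or 0.06 242 [0.4576 0.0081 0.0192] [ 0.431 -0.015  0.06 ] [0.48  0.03  0.075]
or 0.075 104 [0.4576 0.0087 0.0143] [ 0.44  -0.009  0.075] [0.473 0.023 0.085]
or 0.085 82 [0.455  0.0079 0.01  ] [ 0.442 -0.003  0.085] [0.47  0.022 0.093]
or 0.094 66 [0.4567 0.009  0.0096] [ 0.442 -0.003  0.094] [0.469 0.019 0.099]
```

Emit:
{"op": "jog_arm", "data": {"targets": [{"hand":0.3,"xyz":[1,-4,1],"roll":-0.12},{"hand":0.3,"xyz":[2,-8,2],"roll":-0.24},{"hand":0.3,"xyz":[3,-12,2],"roll":-0.36},{"hand":0.3,"xyz":[4,-16,2],"roll":-0.48},{"hand":0.3,"xyz":[5,-20,2],"roll":-0.6}]}}

```text
clock: 0.52
tcp_pos: [0.28, 0.3793, 0.312]
tool_rot: [0.472, 0.882, -0.0, -0.0]
ft_force: [1.4, -0.5, 1.1]
grip_width: 0.0635
gripper_force: 0.0
```

Emit:
{"op": "jog_arm", "data": {"targets": [{"hand":0.3,"xyz":[1.2,-4,0],"roll":-0.12},{"hand":0.3,"xyz":[2.4,-8,0],"roll":-0.24},{"hand":0.3,"xyz":[3.6,-11.5,0],"roll":-0.36},{"hand":0.3,"xyz":[4.8,-15.2,0],"roll":-0.48},{"hand":0.3,"xyz":[6,-19,0],"roll":-0.6}]}}

```text
clock: 0.93
tcp_pos: [0.3399, 0.1895, 0.3122]
tool_rot: [0.711, 0.703, 0.0, -0.0]
ft_force: [1.1, -0.1, 0.7]
grip_width: 0.0597
gripper_force: 0.0
```

Emit:
{"op": "jog_arm", "data": {"targets": [{"hand":0.3,"xyz":[1.2,-4,0],"roll":-0.12},{"hand":0.3,"xyz":[2.4,-8,0],"roll":-0.24},{"hand":0.3,"xyz":[3.6,-11.5,0],"roll":-0.36},{"hand":0.3,"xyz":[4.8,-15.2,0],"roll":-0.48},{"hand":0.3,"xyz":[6,-19,0],"roll":-0.6}]}}

```text
clock: 1.35
tcp_pos: [0.3998, -0.0005, 0.3123]
tool_rot: [0.887, 0.461, 0.0, -0.0]
ft_force: [1.2, 0.2, -0.3]
grip_width: 0.0597
gripper_force: 0.0
```

Emit:
{"op": "jog_arm", "data": {"targets": [{"hand":0.3,"xyz":[1.8,-3.7,0],"roll":-0.12},{"hand":0.3,"xyz":[3.7,-7.5,0],"roll":-0.24},{"hand":0.3,"xyz":[3.7,-7.5,-4],"roll":-0.36},{"hand":0.3,"xyz":[3.7,-7.5,-8],"roll":-0.43},{"hand":0.3,"xyz":[3.7,-7.5,-12],"roll":-0.43}]}}

```text
clock: 1.77
tcp_pos: [0.4373, -0.0747, 0.1911]
tool_rot: [0.965, 0.261, 0.001, 0.001]
ft_force: [0.1, 2.2, -0.7]
grip_width: 0.0595
gripper_force: 0.0
```

Emit:
{"op": "jog_arm", "data": {"targets": [{"hand":0.3,"xyz":[0,0,-2],"roll":0},{"hand":0.3,"xyz":[0,0,-3],"roll":0},{"hand":0.3,"xyz":[0,0,-4],"roll":0},{"hand":0.3,"xyz":[0,0,-4],"roll":0},{"hand":0.3,"xyz":[0,0,-4],"roll":0}]}}

```text
clock: 2.18
tcp_pos: [0.4375, -0.0738, 0.1529]
tool_rot: [0.964, 0.264, 0.0, 0.0]
ft_force: [-0.3, -0.7, 0.6]
grip_width: 0.0596
gripper_force: 0.0
```

```bash
python3 - <<'E'
from h import *
from scipy.spatial.transform import Rotation as Ro
p,d=ctrl.read_camera("scene"); o=ctrl.get_obs(); R=Ro.from_quat(o['tool_rot']).as_matrix()
print(o['tcp_pos'],R[:,1],R[:,2])
K,Rc,t=cam("scene")
tip=o['tcp_pos']+R[:,2]*.066
for q in(tip,[.4368,-.0755,.038]):
    x=K@(Rc@np.array(q)+t); print(x[:2]/x[2])
cv2.imwrite("pics/s1.png",cv2.resize(p[140:290,230:430],None,fx=4,fy=4,interpolation=2))
E
```

```text
[ 0.4377518  -0.07376803  0.15329849] [ 5.09640899e-01 -8.60386870e-01  7.67194990e-04] [ 1.89060729e-03  2.28196412e-04 -9.99998187e-01]
[321.07197859 224.02073852]
[320.78463143 242.52299813]
```

View pics/s1.png

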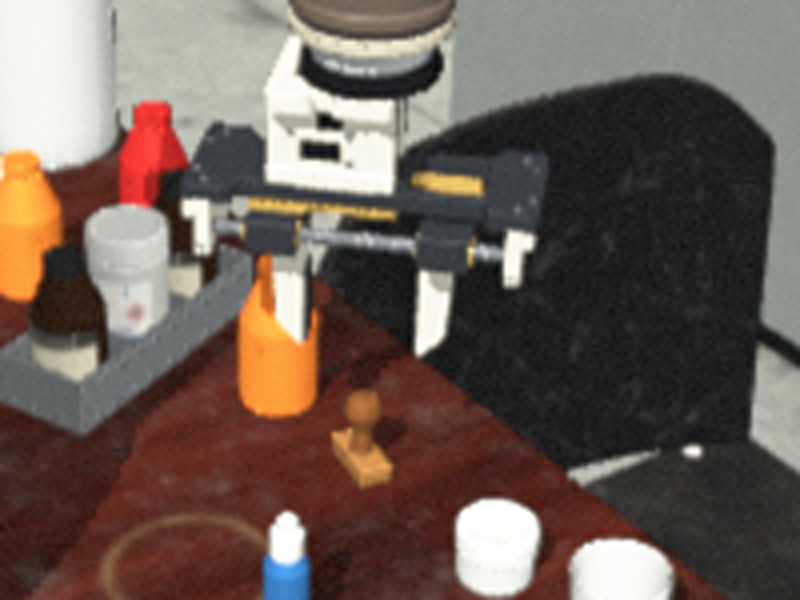

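The open fingers straddle the knob at (320,241), and the body clears the orange cap. I'll descend and grip.

Emit:
{"op": "jog_arm", "data": {"targets": [{"hand":0.3,"xyz":[-0.1,-0.2,-1.5],"roll":0},{"hand":0.3,"xyz":[-0.1,-0.2,-3],"roll":0},{"hand":0.3,"xyz":[-0.1,-0.2,-4.5],"roll":0},{"hand":0.3,"xyz":[-0.1,-0.2,-5.8],"roll":0},{"hand":0.3,"xyz":[-0.1,-0.2,-6.7],"roll":0}]}}

```text
clock: 2.65
tcp_pos: [0.4368, -0.0754, 0.0856]
tool_rot: [0.964, 0.264, 0.001, 0.0]
ft_force: [-1.2, 0.3, 0.8]
grip_width: 0.0595
gripper_force: 0.0
```

Emit:
{"op": "jog_arm", "data": {"targets": [{"hand":0.3,"xyz":[0,0,0],"roll":0},{"hand":0.3,"xyz":[0,0,0],"roll":0},{"hand":0.0,"xyz":[0,0,0],"roll":0},{"hand":-0.2,"xyz":[0,0,0],"roll":0},{"hand":-0.3,"xyz":[0,0,0],"roll":0}]}}

```text
clock: 3.07
tcp_pos: [0.4364, -0.0756, 0.0859]
tool_rot: [0.964, 0.264, 0.001, 0.0]
ft_force: [-0.3, -0.4, 0.5]
grip_width: 0.0442
gripper_force: 0.0
```

Now I'll close gently, in steps, so the stamp isn't knocked.

Emit:
{"op": "jog_arm", "data": {"targets": [{"hand":-0.4,"xyz":[0,0,-0.1],"roll":0},{"hand":-0.45,"xyz":[0,0,-0.1],"roll":0},{"hand":-0.5,"xyz":[0,0,-0.1],"roll":0},{"hand":-0.55,"xyz":[0,0,-0.1],"roll":0},{"hand":-0.6,"xyz":[0,0,-0.1],"roll":0}]}}

```text
clock: 3.48
tcp_pos: [0.436, -0.0757, 0.0843]
tool_rot: [0.964, 0.264, 0.0, 0.0]
ft_force: [0.5, 0.1, 0.8]
grip_width: 0.0197
gripper_force: 16.4
```

Emit:
{"op": "jog_arm", "data": {"targets": [{"hand":-0.7,"xyz":[0,0,0],"roll":0},{"hand":-0.8,"xyz":[0,0,0],"roll":0},{"hand":-1,"xyz":[0,0,0],"roll":0},{"hand":-1,"xyz":[0,0,0],"roll":0},{"hand":-1,"xyz":[0,0,0],"roll":0}]}}

```text
clock: 3.9
tcp_pos: [0.436, -0.0757, 0.0842]
tool_rot: [0.964, 0.264, 0.0, 0.0]
ft_force: [0.7, -0.7, 0.7]
grip_width: 0.0189
gripper_force: 30.0
```

Emit:
{"op": "jog_arm", "data": {"targets": [{"hand":-1,"xyz":[0,0,0],"roll":0},{"hand":-1,"xyz":[0,0,1],"roll":0},{"hand":-1,"xyz":[0,0,2],"roll":0},{"hand":-1,"xyz":[0,0,3.5],"roll":0},{"hand":-1,"xyz":[0,0,5],"roll":0}]}}

```text
clock: 4.32
tcp_pos: [0.4357, -0.0758, 0.1355]
tool_rot: [0.965, 0.264, -0.0, -0.0]
ft_force: [0.7, 0.4, 1.1]
grip_width: 0.0191
gripper_force: 30.0
```

Emit:
{"op": "jog_arm", "data": {"targets": [{"hand":-1,"xyz":[0,0,3],"roll":0},{"hand":-1,"xyz":[0,0,6],"roll":0},{"hand":-1,"xyz":[0,0,9],"roll":0},{"hand":-1,"xyz":[0,0,12],"roll":0},{"hand":-1,"xyz":[0,0,12],"roll":0}]}}

```text
clock: 4.73
tcp_pos: [0.4379, -0.0767, 0.2596]
tool_rot: [0.965, 0.264, 0.004, 0.001]
ft_force: [1.5, -0.4, -0.7]
grip_width: 0.019
gripper_force: 30.0
```

```bash
python3 - <<'E'
from h import *
p,d=ctrl.read_camera("scene"); o=ctrl.get_obs(); K,Rc,t=cam("scene")
c=o['tcp_pos']-[0,0,.085]; print(o['tcp_pos'],o['tool_rot'])
x=K@(Rc@c+t); u,v=(x[:2]/x[2]).round().astype(int); print(u,v)
cv2.imwrite("pics/s2.png",cv2.resize(p[v-60:v+30,u-60:u+60],None,fx=6,fy=6,interpolation=2))
E
```

```text
[ 0.43720714 -0.07603177  0.25746481] [9.64469187e-01 2.64178488e-01 2.98436439e-03 8.91253349e-05]
323 191
```

View pics/s2.png

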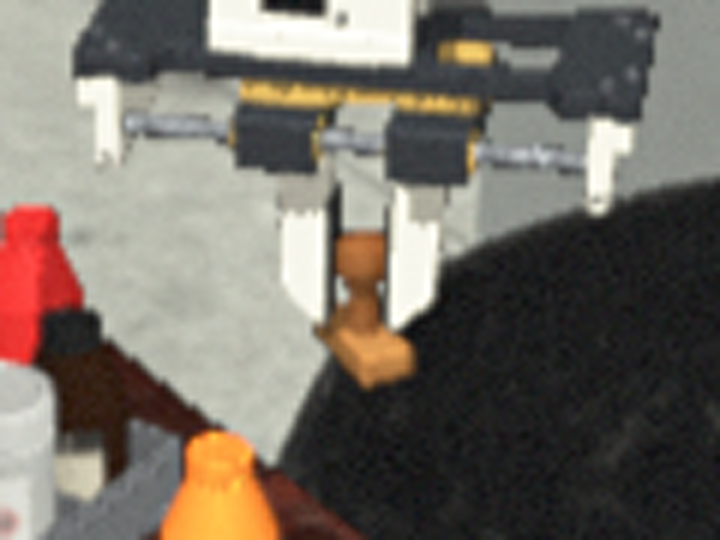

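The stamp hangs upright between the fingers, with its foot at about (370,355) in the crop. I'll carry it over the caddy.

Emit:
{"op": "jog_arm", "data": {"targets": [{"hand":-1,"xyz":[0,2,0.5],"roll":0},{"hand":-1,"xyz":[0,5,0.5],"roll":0.03},{"hand":-1,"xyz":[0.5,8,0.5],"roll":0.06},{"hand":-1,"xyz":[1,11,0.5],"roll":0.09},{"hand":-1,"xyz":[1.3,14,0.5],"roll":0.1}]}}

```text
clock: 5.2
tcp_pos: [0.4484, 0.0655, 0.2592]
tool_rot: [0.95, 0.313, -0.0, -0.0]
ft_force: [1.9, 0.0, -0.5]
grip_width: 0.0189
gripper_force: 30.0
```

Emit:
{"op": "jog_arm", "data": {"targets": [{"hand":-1,"xyz":[0.3,3,0],"roll":0.02},{"hand":-1,"xyz":[0.6,6,0],"roll":0.05},{"hand":-1,"xyz":[0.9,9,0],"roll":0.08},{"hand":-1,"xyz":[1.2,12,0],"roll":0.11},{"hand":-1,"xyz":[1.5,15,0],"roll":0.13}]}}

```text
clock: 5.62
tcp_pos: [0.4632, 0.2154, 0.2589]
tool_rot: [0.928, 0.374, -0.001, 0.0]
ft_force: [0.6, -1.0, -0.3]
grip_width: 0.0189
gripper_force: 30.0
```

Emit:
{"op": "jog_arm", "data": {"targets": [{"hand":-1,"xyz":[0.2,3,0],"roll":0},{"hand":-1,"xyz":[0.4,6,0],"roll":0},{"hand":-1,"xyz":[0.6,8,0],"roll":0},{"hand":-1,"xyz":[0.6,9,0],"roll":0},{"hand":-1,"xyz":[0.6,9,0],"roll":0}]}}

```text
clock: 6.03
tcp_pos: [0.4691, 0.3062, 0.2586]
tool_rot: [0.927, 0.375, -0.001, 0.0]
ft_force: [-0.2, 0.0, 0.5]
grip_width: 0.0188
gripper_force: 30.0
```

Emit:
{"op": "jog_arm", "data": {"targets": [{"hand":-1,"xyz":[0.2,1.5,0],"roll":0},{"hand":-1,"xyz":[0.6,3,0],"roll":0},{"hand":-1,"xyz":[0.6,3.6,0],"roll":0},{"hand":-1,"xyz":[0.6,3.6,-2],"roll":0},{"hand":-1,"xyz":[0.6,3.6,-4],"roll":0}]}}

```text
clock: 6.45
tcp_pos: [0.4767, 0.34, 0.2197]
tool_rot: [0.928, 0.373, 0.001, -0.0]
ft_force: [0.0, -0.1, 0.2]
grip_width: 0.0189
gripper_force: 30.0
```

Emit:
{"op": "jog_arm", "data": {"targets": [{"hand":-1,"xyz":[0,0,-2],"roll":0},{"hand":-1,"xyz":[0,0,-4],"roll":0},{"hand":-1,"xyz":[0,0,-5.5],"roll":0},{"hand":-1,"xyz":[0,0,-6.5],"roll":0},{"hand":-1,"xyz":[0,0,-6.5],"roll":0}]}}

```text
clock: 6.87
tcp_pos: [0.4752, 0.3388, 0.1525]
tool_rot: [0.928, 0.373, -0.002, 0.001]
ft_force: [0.6, -0.4, -0.6]
grip_width: 0.0192
gripper_force: 30.0
```

```bash
python3 - <<'E'
from h import *
for n,(v0,v1,u0,u1) in dict(scene=(130,215,160,260),top=(150,240,120,220)).items():
    p,d=ctrl.read_camera(n); np.savez(f"{n}3.npz",p=p,d=d); 
    c=cv2.resize(p[v0:v1,u0:u1],None,fx=6,fy=6,interpolation=2); cv2.imwrite(f"pics/{n}3.png",c)
o=ctrl.get_obs();print(o['tcp_pos'],o['tool_rot'],o['ft_force'])
E
```

```text
[0.47627363 0.33977088 0.15463831] [ 9.27958068e-01  3.72684571e-01 -1.63688538e-05  1.84599694e-04] [ 0.1940784  -0.15721219  0.25515484]
```

View pics/scene3.png

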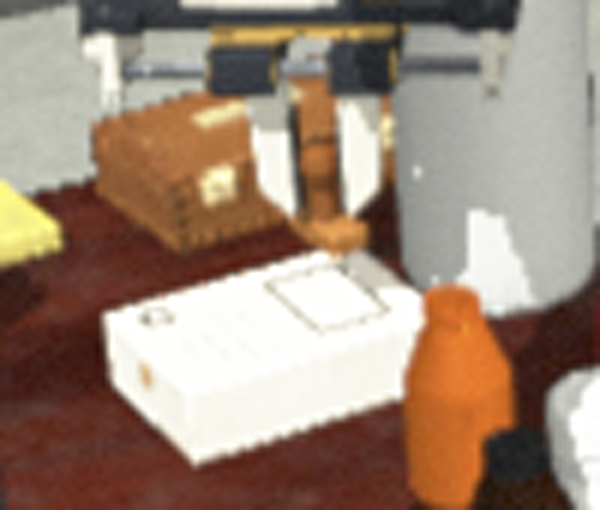

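View pics/top3.png

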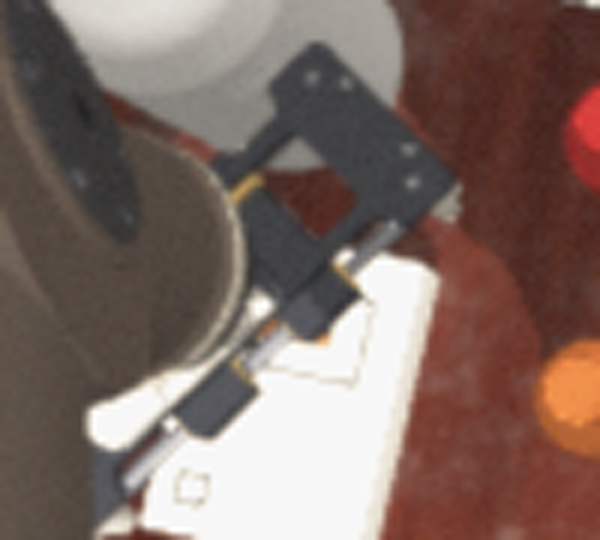

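The scene crop shows the foot at (330,232), above the oblong at about (328,298), and the body clear of the grey flask. The top view is blocked by the arm. I'll check the alignment by projecting the expected outlines into the scene view.

```bash
python3 - <<'E'
from h import *
S=np.load("scene3.npz");p=S['p'];P=cloud("scene",S['d']);o=ctrl.get_obs()
print(o['tcp_pos'])
q=P[155:180,200:228].reshape(-1,3)
m=(abs(q[:,0]-.475)<.035)&(abs(q[:,1]-.342)<.04)&(q[:,2]>.055)&(q[:,2]<.1); q=q[m]
print("foot cloud",len(q),q.min(0).round(3),q.max(0).round(3),q.mean(0).round(4))
f=q[(q[:,2]<.086)]; print(cv2.minAreaRect(f[:,:2].astype(np.float32)*1000))
def box(c,l,s,a,z):
    a=np.radians(a);L=np.array([np.cos(a),np.sin(a)]);N=np.array([-L[1],L[0]])
    return np.array([[*(np.array(c)+i*l/2*L+j*s/2*N),z] for i,j in((1,1),(1,-1),(-1,-1),(-1,1))])
K,R,t=cam("scene"); s=8;u0,v0=190,145
im=cv2.resize(p[v0:v0+50,u0:u0+55],None,fx=s,fy=s,interpolation=2)
im=np.hstack([im,im.copy()]);zb=o['tcp_pos'][2]-.0842
def dr(b,col):
    x=(K@(R@b.T+t[:,None])).T; x=(x[:,:2]/x[:,2:]-[u0,v0]+.5)*s
    cv2.polylines(im,[x.astype(np.int32)],True,col,1)
dr(box((.475,.342),.057,.036,77,.036),(0,0,255))
c=o['tcp_pos'][:2]
dr(box(c,.042,.021,77,zb),(255,0,0));dr(box(c,.042,.021,77,zb+.012),(0,255,0))
cv2.imwrite("pics/ov.png",cv2.resize(im,(800,364)))
E
```

```text
[0.47627363 0.33977088 0.15463831]
foot cloud 127 [0.451 0.315 0.067] [0.485 0.364 0.1  ] [0.4687 0.3349 0.0841]
((472.6338806152344, 338.8968811035156), (49.379005432128906, 19.9791202545166), 81.61580657958984)
```

View pics/ov.png

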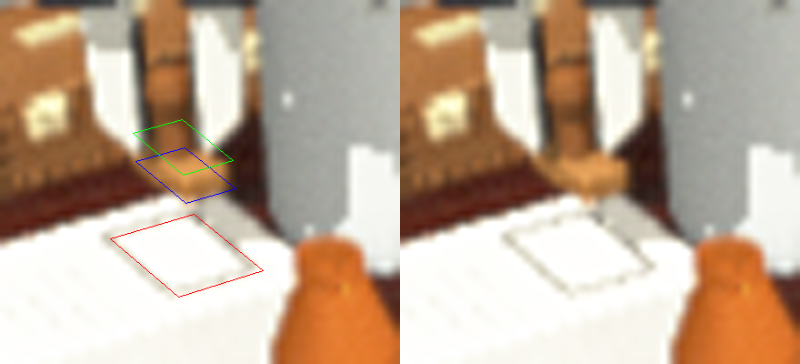

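```bash
python3 - <<'E'
from h import *
f=7.2727
w=lambda x,y,z:atz("scene",x/f-.5+190,y/f-.5+145,z)[:2]
q=np.array([w(*c,.036) for c in((102,236),(188,212),(255,267),(173,292))]); print(q.mean(0),q)
d=[w(228,157,.0824)-w(233,160,.0824), w(187,201,.0704)-w(186,203,.0704)]; print("foot offset",d)
from scipy.spatial.transform import Rotation as Ro
E
```

```text
[0.47481515 0.3459109 ] [[0.46277037 0.37789071]
 [0.49841816 0.36860254]
 [0.48607686 0.31461876]
 [0.45199519 0.32253158]]
foot offset [array([0.00037941, 0.00330297]), array([0.00131388, 0.00097486])]
```

Emit:
{"op": "jog_arm", "data": {"targets": [{"hand":-1,"xyz":[-0.17,0.3,-0.4],"roll":0.01},{"hand":-1,"xyz":[-0.17,0.3,-1],"roll":0.01},{"hand":-1,"xyz":[-0.17,0.3,-1.6],"roll":0.01},{"hand":-1,"xyz":[-0.17,0.3,-2.1],"roll":0.01},{"hand":-1,"xyz":[-0.17,0.3,-2.3],"roll":0.01}]}}

```text
clock: 7.38
tcp_pos: [0.4739, 0.3432, 0.1304]
tool_rot: [0.926, 0.378, -0.0, 0.0]
ft_force: [0.0, 0.1, -0.1]
grip_width: 0.0191
gripper_force: 30.0
```

Emit:
{"op": "jog_arm", "data": {"targets": [{"hand":-1,"xyz":[0,0,0],"roll":0},{"hand":-1,"xyz":[0,0,0],"roll":0},{"hand":-1,"xyz":[0,0,0],"roll":0},{"hand":-1,"xyz":[0,0,0],"roll":0},{"hand":-1,"xyz":[0,0,0],"roll":0}]}}

```text
clock: 7.8
tcp_pos: [0.4744, 0.3434, 0.1315]
tool_rot: [0.926, 0.378, 0.0, -0.0]
ft_force: [-0.1, 0.3, -0.4]
grip_width: 0.019
gripper_force: 30.0
```

```bash
python3 - <<'E'
from h import *
p,d=ctrl.read_camera("scene"); o=ctrl.get_obs()
print(o['tcp_pos'],o['tool_rot'],o['ft_force'],abs(o['qd']).max())
cv2.imwrite("pics/s4.png",cv2.resize(p[135:215,165:255],None,fx=7,fy=7,interpolation=2))
E
```

```text
[0.47433257 0.34338478 0.13142771] [ 9.25908216e-01  3.77748525e-01  1.56509866e-04 -5.11521120e-05] [-1.40505924 -0.01879638 -0.41151785] 0.0009786707484149637
```

View pics/s4.png

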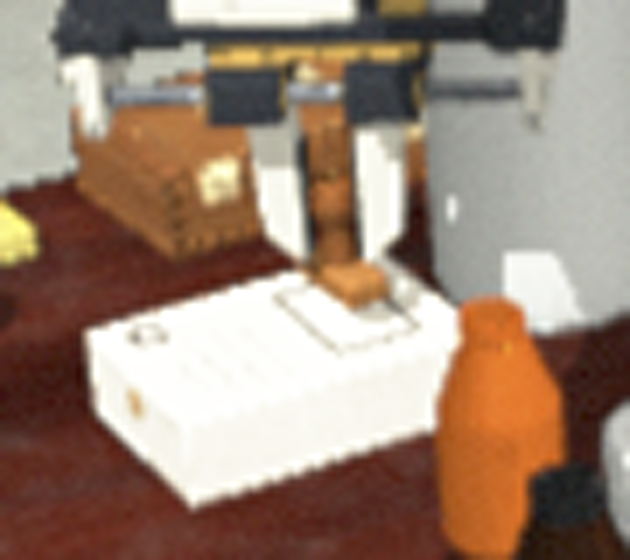

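The stamp hovers over the oblong, clear of the carton and the flask. One enlarged crop will give the last fine check on centring.

```bash
python3 - <<'E'
from h import *
p,d=ctrl.read_camera("scene"); o=ctrl.get_obs(); K,R,t=cam("scene"); s=20;u0,v0=200,168
im=cv2.resize(p[v0:v0+22,u0:u0+30],None,fx=s,fy=s,interpolation=cv2.INTER_CUBIC); cv2.imwrite("pics/s5.png",im)
def pr(c,l,sh,a,z,m):
    a=np.radians(a);L=np.array([np.cos(a),np.sin(a)]);N=np.array([-L[1],L[0]])
    b=np.array([[*(np.array(c)+i*l/2*L+j*sh/2*N),z] for i,j in((1,1),(1,-1),(-1,-1),(-1,1),(0,0))])
    x=(K@(R@b.T+t[:,None])).T; print(m,((x[:,:2]/x[:,2:]-[u0,v0]+.5)*s).round().tolist())
c=o['tcp_pos'][:2];zb=o['tcp_pos'][2]-.0842
pr(c,.057,.036,77,.036,"field if centred");pr(c,.042,.021,77,zb,"foot bottom");pr(c,.042,.021,77,zb+.012,"foot top")
pr(c+[.001,0],.042,.021,77,zb,"x+1mm");pr(c+[0,.001],.042,.021,77,zb,"y+1mm");pr(c,.042,.021,77,zb+.001,"z+1mm")
E
```

```text
field if centred [[95.0, 194.0], [323.0, 127.0], [512.0, 283.0], [280.0, 354.0], [302.0, 238.0]]
foot bottom [[160.0, 130.0], [294.0, 90.0], [433.0, 205.0], [297.0, 246.0], [295.0, 167.0]]
foot top [[152.0, 53.0], [287.0, 15.0], [427.0, 128.0], [290.0, 169.0], [288.0, 91.0]]
x+1mm [[165.0, 127.0], [299.0, 88.0], [438.0, 203.0], [303.0, 243.0], [301.0, 165.0]]
y+1mm [[155.0, 127.0], [289.0, 88.0], [428.0, 203.0], [293.0, 244.0], [291.0, 165.0]]
z+1mm [[159.0, 123.0], [293.0, 84.0], [432.0, 199.0], [297.0, 240.0], [295.0, 161.0]]
```

View pics/s5.png

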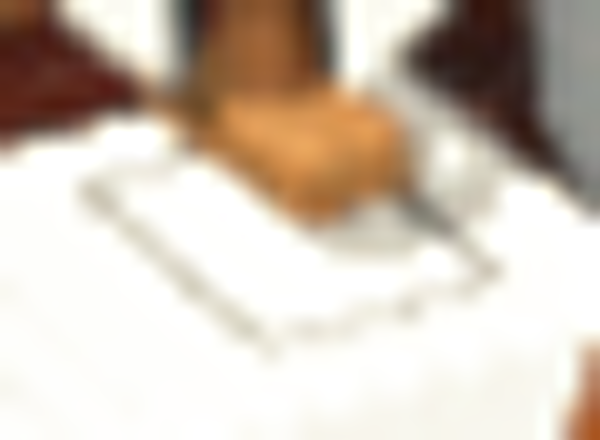

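Within a millimetre or two it's centred, with the gap at about 11 mm. I'll make a slight final nudge and then settle.

Emit:
{"op": "jog_arm", "data": {"targets": [{"hand":-1,"xyz":[-0.05,0,-0.1],"roll":0},{"hand":-1,"xyz":[-0.05,0,-0.1],"roll":0},{"hand":-1,"xyz":[-0.05,0,-0.1],"roll":0},{"hand":-1,"xyz":[-0.05,0,-0.1],"roll":0},{"hand":-1,"xyz":[-0.05,0,-0.1],"roll":0}]}}

```text
clock: 8.32
tcp_pos: [0.4738, 0.3433, 0.1302]
tool_rot: [0.926, 0.378, 0.0, 0.0]
ft_force: [0.0, 0.2, -1.1]
grip_width: 0.0191
gripper_force: 30.0
```

Emit:
{"op": "jog_arm", "data": {"targets": [{"hand":-1,"xyz":[0,0,0],"roll":0},{"hand":-1,"xyz":[0,0,0],"roll":0},{"hand":-1,"xyz":[0,0,0],"roll":0},{"hand":-1,"xyz":[0,0,0],"roll":0},{"hand":-1,"xyz":[0,0,0],"roll":0}]}}

```text
clock: 8.73
tcp_pos: [0.4737, 0.3433, 0.1302]
tool_rot: [0.926, 0.378, -0.0, 0.0]
ft_force: [-0.1, 0.1, -0.9]
grip_width: 0.019
gripper_force: 30.0
```

```bash
python3 -c "
from rig import ctrl
o=ctrl.get_obs();print(o['tcp_pos'],abs(o['qd']).max());print(ctrl.job_done())"
```

```text
[0.47373823 0.34331425 0.13024261] 0.0010299076946667506
the job is handed in; nothing more can be done
None
```

The job is handed in at about 9 s: the stamp is held upright and still about 1 cm above the carton's large oblong, centred to an estimated 2 mm with long sides aligned, and I saw no contact with the carton or anything else.

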